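# Wedge a handle blank tight in a clamping jig

## Task

Set the dark wooden blank on its narrow side into the clamping jig, lying along and up against the fence. Then stand the large wedge, thin end down and sloped side towards the sloped stop, in the gap between blank and stop, and press or tap it down until it is firmly tight - about 15 N of push, not much more, or the blank is bruised - and let go so that it holds the blank by itself. Leave everything else on the bench where it is.

Things in the scene. Friction and masses are not known exactly. Their poses are not given: they have to be found in the camera images.
- jig: Fixed wooden clamping jig; origin: centre of its underside, x along it, y across, z up. Base 200 x 130 mm, its top (the bed) at z = 10. Fence: long block at the +y side, inner upright face at y = +38, top z = 75. Sloped stop opposite; behind that a cheek (to z = 65) and screw heads out to y = -76. The wedge must jam between blank and stop, not stand on the bed.
- stop_face (a point): Jig x = 0, y = -9, z = 53: nominal middle of the stop's inner face, 90 mm long, from z = 30 (y = -4.4) to z = 76 (y = -13.6), leaning 1 in 5 away from the fence upwards; a wooden pad on a thin stiff rubber layer (about 40 N per mm). Screws set the stop differently each time, unreported: the face may lie up to 3 mm nearer the fence or further from it. Axes as the jig's.
- blank_center (a point): Centre of the loose blank, a plain dark wooden bar 150 (x) x 36 (y) x 95 mm (z, up), 0.2 to 0.4 kg, standing on a 36 mm wide side on the bench; either way round will do. In its place in the jig (on the bed, flat against the fence) its centre is at jig x = 0 (within 15 mm), y = +20, z = 57.5; its top 29 mm stand clear of fence and stop.
- wedge_center (a point): Centre, half-way up, of the loose large wooden wedge: 125 mm long (z), thin end down, 30 mm wide (x: flat parallel sides, to grip), 65 g. Straight face 9.5 mm to +y of this point; at the thin end (7 mm thick) it spans y = +2.5 to +9.5, at the thick top -22.5 to +9.5: that -y face slopes 1 in 5. Stands in a rack pocket, leaning up to 0.05 rad, thin end 8 mm above the bench.
- gap (a point): Where the wedge goes: middle of the gap's mouth, jig x = 0, y = -6, z = 76. Axes as the jig's; so must the wedge's be (straight face on the blank's at y = +2, slope on the stop). It first jams with its thin end between z = 48 and 17, by the stop's setting; a push of about 15 N takes it some 1 to 4 mm lower. Let go, it stays by friction.
- rack: Fixed wooden rack; origin: centre of its underside, base 90 (x) x 130 (y) mm, walls to z = 40, axes as those of the wedges in it. The large wedge's thin end stands at y = +32 in the wider pocket; a smaller wedge (65 mm long, 18 mm wide, not needed) at y = -34.
There are look-alikes about, which are no part of the job. Leave any yellow look-alike of the part that bears wedge_center alone.

How it is judged:
By the outcome, as a careful person would: the job done as asked, in the order asked, and still so for the second after the job is handed in, with the robot touching nothing.
It also fails if it takes over 58 s, if anything falls off the work surface, if the arm or the gripper's body presses on something with over 40 N, if the wrist force passes 120 N, or if a joint passes its speed limit or range.

## Robot

A 6-joint arm with a two-finger parallel gripper is mounted at the origin on the work surface. World frame = base frame: x ahead of the robot, y to its left, z up, the work surface at z = 0. Lengths are in mm, angles in rad, forces in N, time in s.
With the tool pointing down it reaches from about 400 to 925 mm from the base axis. Payload 12.5 kg.
Tool frame: the origin (TCP) lies midway between the tips of the shut fingers; the grasp point (between the pads) lies 19 mm behind it (env.grip_depth is the distance from the TCP to the grasp point, in mm); z points along the fingers, y is the line along which they close (so a half turn about z gives the same grasp; the last joint's range is limited). The gripper opens to 95 mm and grips with 3 to 60 N. Pads are 20 mm wide; open, the fingers measure 119 mm over their backs; the gripper's body (75 mm by 180 mm) begins 59 mm behind the grasp point.
Start: joints at [1.096, 0.491, 1.559, -0, 1.092, -0.106], TCP at [225.296, 583.003, 183.661] pointing down, gripper open.
Joint ranges: [-3.1, 3.1], [-0.84, 2.19], [0.05, 2.79], [-1.13, 4.28], [0.06, 2.93], [-2.69, 2.69]. Speed limits (rad/s): [2.22, 2.22, 2.79, 3.14, 3.14, 3.14].

## Interface

Orientations are given as [roll, pitch, yaw] about the fixed x, y, z axes, in that order (R = Rz(yaw) Ry(pitch) Rx(roll)).
In Python, from cell import monitor, viewer, order, env gives the robot as it stands.
- The arm moves only by the tool move_arm, never from a script. Its argument "moves" is one flat list of numbers, 4 for each row, row after row: the shift along the tool's x, y, z normalised to -1 to 1, where 1 is 0.15 m, then the turn about the tool's z normalised to -1 to 1, where 1 is pi/2 rad. A call has 1 to 10 rows; each row shifts and turns the commanded pose from where the row before left it, along the tool's axes as they then stand; what a row does not reach is not made up. A row lasts 1/8 s, in which the tool goes at most 62.5 mm and 10.7 degrees, less where a joint would pass 70% of its speed; a pose out of reach is approached as far as the arm can. A call with a number of a shift or a turn outside -1 to 1 is refused whole. A call with a gripper value outside its range is refused whole. "claw" is the finger opening in mm, from 0 to 95.1, set as the call begins (left out, the last holds). The fingers move at their own pace and stop on an object; the grip force is fixed at half the most. Time passes only in rows, so rows that do not move let the fingers close. It gives the time, the measured TCP pose, the force, the opening and the grip force at its end, in the units of the state.
- monitor.state(): the state, without advancing time (a new reading comes with each control period).
- viewer.read_camera(name): name is "side" or "top" or "wrist"; returns the picture (400x640x3 uint8, red, green, blue); there is no depth.
- viewer.camera_info(name): a dict with "K" (3x3 intrinsics, pixels), "dist_coeffs" ([k1, k2, p1, p2, k3] as OpenCV has them; the pictures are not rectified), "camera_from_world" (4x4, takes a point from world to camera coordinates). Camera axes: x right, y down, z forward; pixel columns grow to the right and rows downward; lengths in mm; the calibration is good to about 2 mm. A picture is of the moment at which its call begins: read the wrist's pose just before it. camera_info takes no time and is no camera call; for the wrist camera it gives the pose at the moment of the call.
- order.job_done(): hands the job in; it is judged then, once.
The state is a dict: "t": time; "joints": joint angles; "qvel": joint speeds; "tau": joint torques, N m; "eef_pos": TCP position; "tcp_rot": TCP orientation; "ft_force": force on the tool from outside, world axes, zero at the start; "moment": the same for the moment, N m; "opening": opening from 0.0 (shut) to 1.0 (fully open); "grip_force": force on a finger pad.
Only numpy, scipy, OpenCV 4.12 (cv2) and the standard library are available. Lean on these libraries where they do the work, as an engineer would, in place of code of your own. Each camera call takes 0.05 s, during which the arm holds its last target. There are 200 camera calls.

## Working session

There is one attempt and no reset: what is moved stays moved. The work goes in short steps, Python scripts to look and compute and a tool call to move; the robot and the scene stay as the last step left them, time stands still between calls to the robot, and variables do not carry over. Pictures are saved under pics/ and viewed, at most 10 in all, crops included, and the job is handed in when it is done.

Besides the shell and the picture viewer there is one more tool, called after ">>>" as a command line: name --argument value ..., lists and objects as JSON in quotes. move_arm: Moves the arm, as the interface text tells. Scaled input: -1 to 1 covers 0.15 m each way for a shift and pi/2 rad each way for a turn. Its arguments: {"type":"object","properties":{"moves":{"type":"array"},"claw":{"type":"number"}},"required":["moves"]}

```bash
ls; mkdir -p pics; python3 - <<'E'
from cell import monitor, viewer, env
import cv2
s=monitor.state(); print(s)
for n in ("top","side"):
    im=viewer.read_camera(n); cv2.imwrite(f"pics/{n}0.png",im[:,:,::-1])
    print(viewer.camera_info(n))
E
```

```text
pics
{'t': 0.0, 'joints': array([ 1.09638521e+00,  4.91564102e-01,  1.55946016e+00, -3.29303749e-05,
        1.09171949e+00, -1.05596479e-01]), 'qvel': array([ 0.00119295, -0.001033  , -0.00036582, -0.00132876,  0.0007696 ,
        0.0011107 ]), 'tau': array([-2.19245463e-03, -6.12660527e+01, -2.58163762e+01,  6.91532576e-02,
        4.83036088e-02, -1.35918576e-04]), 'eef_pos': array([225.17015911, 582.71756869, 183.05526729]), 'tcp_rot': array([-3.14044489e+00, -9.22826199e-05,  2.77279316e+00]), 'ft_force': array([-0.07441107,  1.10962654, -0.35566296]), 'moment': array([ 0.00788418, -0.00834642, -0.01588469]), 'grip_force': 0.0, 'opening': 1.0013038038534978}
{'K': array([[417.59535046,   0.        , 316.66063088],
       [  0.        , 417.59535046, 201.46008064],
       [  0.        ,   0.        ,   1.        ]]), 'dist_coeffs': array([-0.06327242,  0.        ,  0.        ,  0.        ,  0.        ]), 'camera_from_world': array([[ 4.46737736e-02, -9.98993692e-01, -3.98211260e-03,
        -1.00720990e+02],
       [-9.72517814e-01, -4.25773718e-02, -2.28902312e-01,
         5.29400271e+02],
       [ 2.28502418e-01,  1.40986055e-02, -9.73441254e-01,
         1.03667929e+03],
       [ 0.00000000e+00,  0.00000000e+00,  0.00000000e+00,
         1.00000000e+00]])}
{'K': array([[364.60589067,   0.        , 317.03816336],
       [  0.        , 364.60589067, 202.11988495],
       [  0.        ,   0.        ,   1.        ]]), 'dist_coeffs': array([0.02286839, 0.        , 0.        , 0.        , 0.        ]), 'camera_from_world': array([[ 9.99517990e-01, -2.90619355e-02, -1.09175041e-02,
        -5.20855568e+02],
       [-2.65045196e-02, -6.15719310e-01, -7.87519677e-01,
         1.92237968e+01],
       [ 1.61647280e-02,  7.87429448e-01, -6.16192800e-01,
         1.25591430e+03],
       [ 0.00000000e+00,  0.00000000e+00,  0.00000000e+00,
         1.00000000e+00]])}
```

View pics/top0.png

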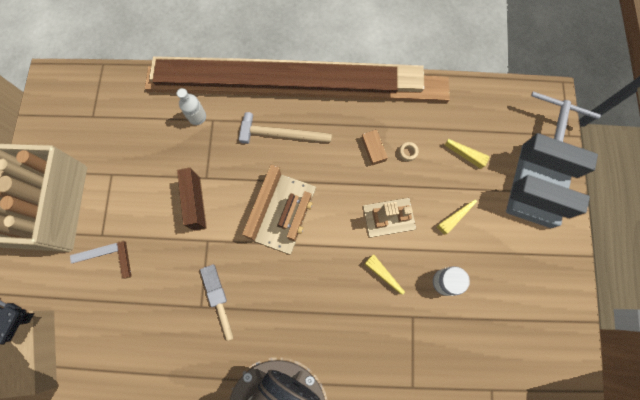

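View pics/side0.png

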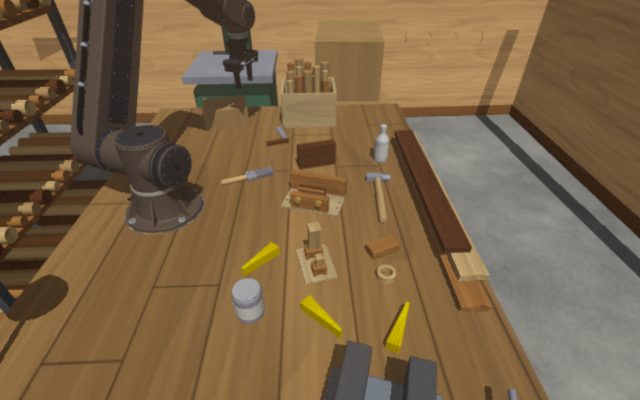

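The top picture shows the dark blank at (191,199), the jig at (280,210) with its fence on the left, and the rack with wedges at (388,216). There are yellow look-alike wedges at (468,152), (458,217) and (384,274). The side picture agrees: blank (316,153), jig (314,195), rack (316,255). I'll enlarge both.

```bash
python3 - <<'E'
import cv2,numpy as np
t=cv2.imread("pics/top0.png")[155:265,168:328]; t2=cv2.imread("pics/top0.png")[190:245,355:425]
s=cv2.imread("pics/side0.png")[135:220,270:360]; s2=cv2.imread("pics/side0.png")[215:290,285:345]
r=lambda a,f:cv2.resize(a,None,fx=f,fy=f,interpolation=cv2.INTER_CUBIC)
cv2.imwrite("pics/c1.png",r(t,5))
a=r(t2,5);b=r(s,4);c=r(s2,5)
o=np.zeros((600,800,3),np.uint8);o[:275,:350]=a;o[:375,400:700]=c;
b=r(s,3.5);o[290:290+b.shape[0],:b.shape[1]]=b
cv2.imwrite("pics/c2.png",o)
E
```

```text
(no output)
```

View pics/c1.png

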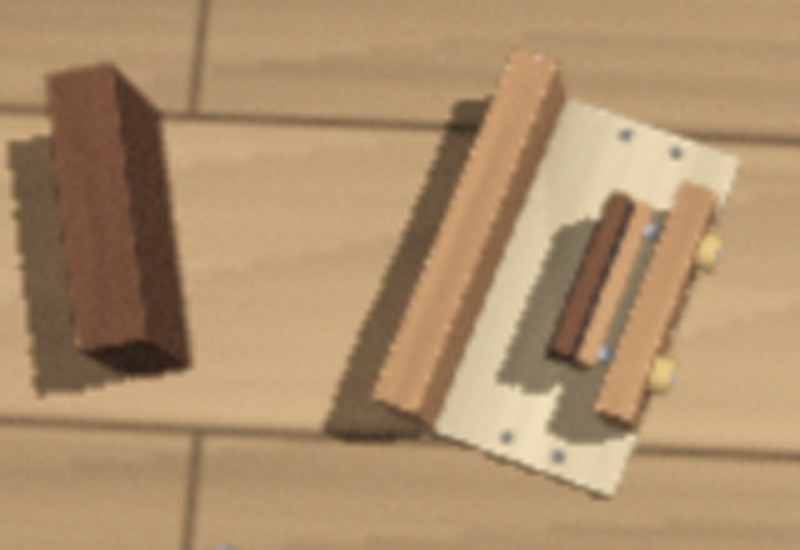

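View pics/c2.png

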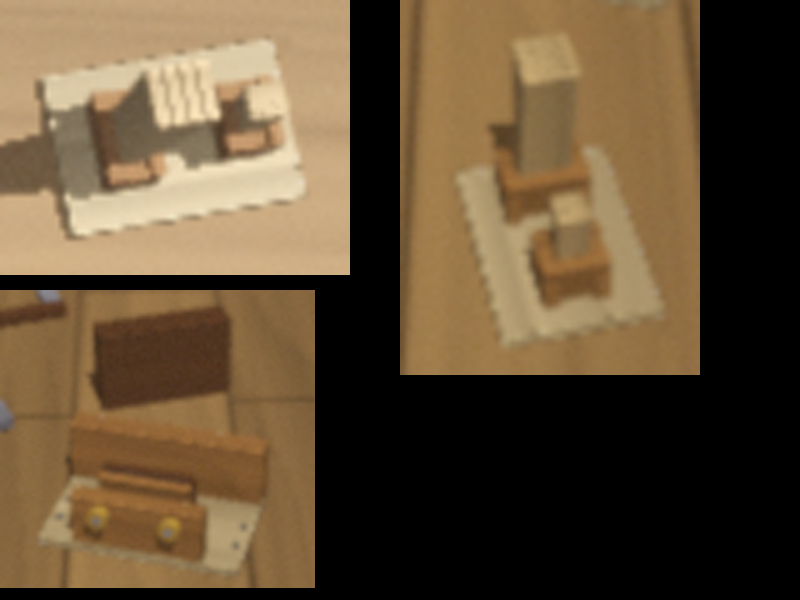

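The crops show the blank's top at c1 (47,76), (110,66), (148,338), (78,345). The jig has its fence on the left and the stop on the right. In the rack the large wedge, with its tall top, is on the left at c2 (180,92) and the small one is at (265,103). The large pale wedge in the wider pocket fits the description, and the three yellow ones are decoys.

Next I'll fit the poses from the top view.

```bash
cat > h.py <<'E'
import numpy as np, cv2
from scipy.optimize import least_squares
from cell import viewer, monitor
def proj(ci,P):
    T=ci["camera_from_world"]; r,_=cv2.Rodrigues(T[:3,:3])
    return cv2.projectPoints(np.float64(P).reshape(-1,1,3),r,T[:3,3],ci["K"],ci["dist_coeffs"])[0].reshape(-1,2)
def place(p,L):
    c,s=np.cos(p[2]),np.sin(p[2]); L=np.float64(L)
    return np.c_[p[0]+c*L[:,0]-s*L[:,1],p[1]+s*L[:,0]+c*L[:,1],L[:,2]]
def fit(ci,L,uv,p0):
    uv=np.float64(uv)
    r=least_squares(lambda p:(proj(ci,place(p,L))-uv).ravel(),p0,x_scale=[100,100,.1])
    return r.x, np.abs(r.fun).max()
def plan(target,dz_tool=None,s=None):
    """displacement in tool axes [x,y,z] (norm.) and turn (norm.) to world TCP target (x,y,z,yaw)"""
    s=s or monitor.state(); y=s["tcp_rot"][2]; d=np.array(target[:3])-s["eef_pos"]
    ex=np.array([np.cos(y),np.sin(y)]); ey=np.array([np.sin(y),-np.cos(y)])
    a=(y-target[3]+np.pi/2)%np.pi-np.pi/2
    v=np.array([d[:2]@ex,d[:2]@ey,-d[2]])
    print("t",round(s["t"],2),"norm",np.round(v/150,4),"turn",round(a/(np.pi/2),4),"rows",np.linalg.norm(v)/62.5,abs(a)/np.radians(10.7))
E
python3 - <<'E'
from h import *
ci=viewer.camera_info("top")
o=lambda a,off:np.array(a)/5-.4+np.array(off)
print("blank",fit(ci,[[75,18,95],[75,-18,95],[-75,-18,95],[-75,18,95]],o([(47,76),(110,66),(148,338),(78,345)],(168,155)),[500,200,0]))
print("jig",fit(ci,[[100,-65,10],[-100,-65,10],[-100,38,10],[100,38,75],[-100,38,75]],o([(737,158),(612,496),(435,430),(563,92),(428,422)],(168,155)),[500,0,-.3]))
print("rack",fit(ci,[[45,65,8],[45,-65,8],[-45,-65,8],[-45,65,8]],o([(40,78),(272,40),(303,195),(72,235)],(355,190)),[500,-300,0]))
print("wtop",fit(ci,[[15,9.5,133],[15,-22.5,133],[-15,-22.5,133],[-15,9.5,133]],o([(148,65),(205,60),(215,118),(158,125)],(355,190)),[500,-300,0]))
E
```

```text
blank (array([5.26843603e+02, 2.57346381e+02, 2.37870081e-01]), np.float64(1.2917952909450037))
jig (array([ 5.08997849e+02,  1.83901719e+01, -2.98737145e-01]), np.float64(4.651358910643808))
rack (array([ 5.11220475e+02, -2.76421379e+02,  2.08649537e-01]), np.float64(0.41263389426467256))
wtop (array([ 5.07011443e+02, -2.54049053e+02,  1.62687984e-01]), np.float64(0.7959914461669655))
```

```bash
python3 - <<'E'
from h import *
ci=viewer.camera_info("top")
o=lambda a,off:np.array(a)/5-.4+np.array(off)
print("jig",fit(ci,[[100,-65,10],[-100,-65,10],[-100,38,10]],o([(737,158),(612,496),(435,430)],(168,155)),[500,0,-.3]))
plan((500,225,240,.24))
E
```

```text
jig (array([ 5.13079346e+02,  2.10232385e+01, -2.99990519e-01]), np.float64(0.2661648767922884))
t 0.1 norm [-2.5687 -1.5643 -0.3792] turn -0.3876 rows 7.275248246389319 3.2598603474975425
```

>>> move_arm --moves '[-0.32,-0.195,-0.047,0,-0.32,-0.195,-0.047,0,-0.32,-0.195,-0.047,0,-0.32,-0.195,-0.047,0,-0.32,-0.195,-0.047,0,-0.32,-0.195,-0.047,0,-0.32,-0.195,-0.047,0,-0.32,-0.195,-0.047,0,0,0,0,-0.1,0,0,0,-0.1]'

```text
t: 1.35
eef_pos: [499.4, 225.4, 239.7]
tcp_rot: [-3.141, -0.001, 3.09]
ft_force: [-0.2, -0.4, -0.2]
opening: 0.999
grip_force: 0.0
```

>>> move_arm --moves '[0,0,0,-0.1,0,0,0,-0.0876,0,0,0,0]'

```text
t: 1.72
eef_pos: [499.0, 226.3, 239.8]
tcp_rot: [3.142, -0.0, -2.902]
ft_force: [0.3, 0.4, -1.0]
opening: 1.001
grip_force: 0.0
```

```bash
python3 - <<'E'
from h import *
s=monitor.state(); print(s["eef_pos"],s["tcp_rot"],s["ft_force"])
im=viewer.read_camera("wrist"); cv2.imwrite("pics/w1.png",im[:,:,::-1])
ci=viewer.camera_info("wrist"); print(ci)
np.savez("w1.npz",**ci)
E
```

```text
[499.00217099 226.25375614 239.8337116 ] [ 3.14155985e+00 -4.02363709e-04 -2.90249691e+00] [ 0.33898199  0.39689513 -1.01184147]
{'K': array([[276.57282532,   0.        , 319.91685227],
       [  0.        , 276.57282532, 198.95900858],
       [  0.        ,   0.        ,   1.        ]]), 'dist_coeffs': array([-0.04226886,  0.        ,  0.        ,  0.        ,  0.        ]), 'camera_from_world': array([[-2.33956053e-01,  9.72246995e-01, -5.88019960e-04,
        -1.02436388e+02],
       [ 9.29854235e-01,  2.23931461e-01,  2.91934585e-01,
        -5.63094295e+02],
       [ 2.83964199e-01,  6.77530903e-02, -9.56438107e-01,
         2.87724806e+02],
       [ 0.00000000e+00,  0.00000000e+00,  0.00000000e+00,
         1.00000000e+00]])}
```

View pics/w1.png

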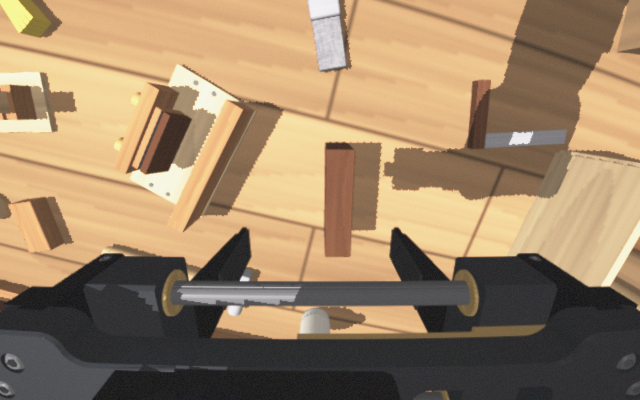

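The wrist picture shows the blank's top from (326,150) to (351,256), upright and parallel to the fingers. The jig is at left, with its fence along (242,105)-(178,228).

```bash
python3 - <<'E'
from h import *
ci=dict(np.load("w1.npz"))
p,e=fit(ci,[[-75,-18,95],[-75,18,95],[75,18,95],[75,-18,95]],[(326,150),(353,149.5),(351,256),(326,257)],[527,257,.24]);print(p,e)
for z in (160,72): plan((p[0],p[1],z,p[2]))
E
```

```text
[5.24459896e+02 2.57421231e+02 2.48589445e-01] 1.3353911945673644
t 1.77 norm [-0.2137  0.162   0.5323] turn -0.0074 rows 1.4304771960423335 0.061838051928315305
t 1.77 norm [-0.2137  0.162   1.119 ] turn -0.0074 rows 2.7615898138936785 0.061838051928315305
```

>>> move_arm --moves '[-0.107,0.081,0.266,-0.005,-0.107,0.081,0.266,0,0,0,0.2,0,0,0,0.2,0,0,0,0.187,0,0,0,0,0]'

```text
t: 2.52
eef_pos: [523.4, 257.3, 70.6]
tcp_rot: [-3.141, -0.004, -2.896]
ft_force: [-0.2, -0.3, 0.5]
opening: 1.0
grip_force: 0.0
```

>>> move_arm --moves '[0,0,0,0,0,0,0,0,0,0,0,0,0,0,0,0]' --claw 20

```text
t: 3.02
eef_pos: [524.5, 257.7, 72.6]
tcp_rot: [3.141, 0.001, -2.894]
ft_force: [-0.6, 0.5, 0.2]
opening: 0.636
grip_force: 0.0
```

>>> move_arm --moves '[0,0,0,0,0,0,0,0,0,0,0,0,0,0,0,0,0,0,0,0]'

```text
t: 3.65
eef_pos: [524.4, 257.7, 72.2]
tcp_rot: [3.142, 0.0, -2.894]
ft_force: [-0.2, -0.5, -0.7]
opening: 0.216
grip_force: 0.0
```

Opening is 20 mm with no grip force, so nothing is held. I'll look.

```bash
python3 - <<'E'
from h import *
im=viewer.read_camera("wrist")[:,:,::-1]; t=viewer.read_camera("top")[:,:,::-1][140:280,140:300];s=viewer.read_camera("side")[:,:,::-1][80:200,240:360]
r=lambda a,f:cv2.resize(a,None,fx=f,fy=f,interpolation=cv2.INTER_CUBIC)
o=np.zeros((600,800,3),np.uint8); a=r(t,2.5);o[:350,:400]=a;b=r(s,3.3);o[:396,400:796]=b;w=r(im[120:320,160:480],1);o[400:600,:320]=w
cv2.imwrite("pics/d1.png",o)
E
```

```text
(no output)
```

View pics/d1.png

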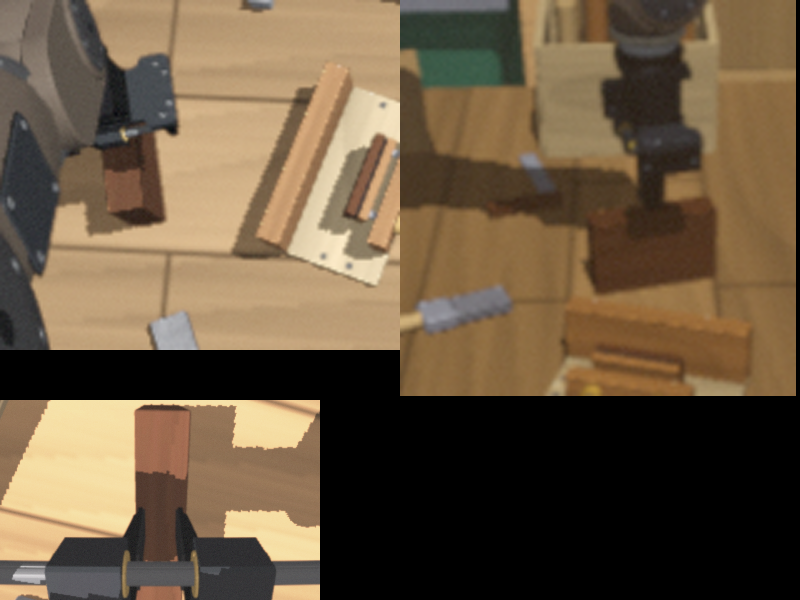

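```bash
python3 - <<'E'
from h import *
st=monitor.state(); print(st["eef_pos"],st["opening"],st["grip_force"],st["ft_force"],st["moment"])
im=viewer.read_camera("wrist")[:,:,::-1]; s=viewer.read_camera("side")[:,:,::-1][110:180,280:345]
ci=viewer.camera_info("wrist");np.savez("w2.npz",**ci)
R=cv2.Rodrigues(st["tcp_rot"]*0)[0]
y=st["tcp_rot"][2];ey=np.array([np.sin(y),-np.cos(y),0])
print(proj(ci,[st["eef_pos"]+k*ey+[0,0,h] for h in (0,19) for k in (-10,10,-18,18)]))
print(proj(ci,place([524.5,257.5,.245],[[-75,-18,95],[-75,18,95],[0,-18,95],[0,18,95]])))
g=lambda a:(255*(a/255.)**.5).astype(np.uint8)
r=lambda a,f:cv2.resize(g(a),None,fx=f,fy=f,interpolation=cv2.INTER_CUBIC)
o=np.zeros((600,800,3),np.uint8); w=r(im[120:320,240:400],3);o[:,:480]=w;b=r(s,4.8);o[:b.shape[0],485:485+b.shape[1]]=b[:,:315]
cv2.imwrite("pics/d2.png",o)
E
```

```text
[524.40152333 257.65067824  72.18164236] 0.20890640749944228 0.0 [-0.63114417  0.13542648  0.71460668] [ 0.04955324 -0.02105579 -0.02735969]
[[307.93433521 226.70137829]
 [333.60510023 226.68542711]
 [297.67129579 226.70209177]
 [343.8692354  226.67338375]
 [306.82037497 237.02841468]
 [334.84544382 237.01149876]
 [295.61710316 237.02590261]
 [346.04993315 236.99545821]]
[[292.01877666 129.20070882]
 [349.84484237 129.3264715 ]
 [294.91600508 239.34077266]
 [346.28954007 239.4462409 ]]
```

View pics/d2.png

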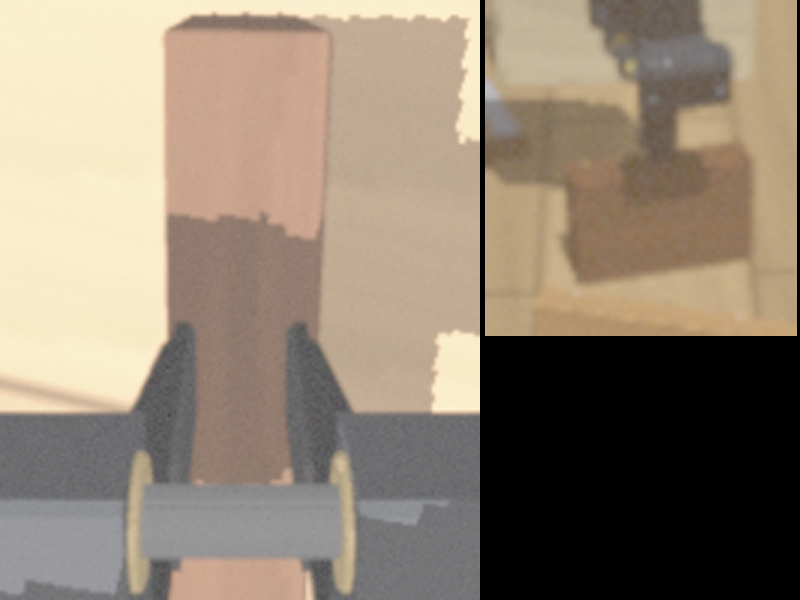

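The fingertips, at d2 (183,325) and (297,325), are drawn over the top of the bar. So its top lies below z=72, not at 95. I'll fit the bar's height and size from all the views.

```bash
python3 - <<'E'
from h import *
c1=dict(np.load("w1.npz"));c2=dict(np.load("w2.npz"));ct=viewer.camera_info("top");cs=viewer.camera_info("side")
o=np.array([(47,76),(110,66),(148,338),(78,345)])/5-.4+np.array((168,155))
w1=np.array([(326,150),(353,149.5),(351,256),(326,257)])
w2=np.array([(295,130),(349.5,130.5)])
# side crop c2.png: 3.5x, offset (270,135), pasted y 290; top front edge corners, bottom front corners (y=-18 side), 
sd=np.array([(96,325-290),(229,309-290),(104,408-290),(230,387-290)])/3.5-.36+np.array((270,135))
def res(p):
    L=lambda sx,sy,z:[sx*p[4]/2,sy*p[5]/2,z]
    h=p[3]
    r=[proj(ct,place(p,[L(1,1,h),L(1,-1,h),L(-1,-1,h),L(-1,1,h)]))-o,
       proj(c1,place(p,[L(-1,-1,h),L(-1,1,h),L(1,1,h),L(1,-1,h)]))-w1,
       proj(c2,place(p,[L(-1,-1,h),L(-1,1,h)]))-w2,
       proj(cs,place(p,[L(-1,-1,h),L(1,-1,h),L(-1,-1,0),L(1,-1,0)]))-sd]
    return np.concatenate([a.ravel() for a in r])
r=least_squares(res,[525,257,.24,80,150,36],loss="soft_l1",x_scale=[10,10,.1,10,10,10]);print(r.x);print(np.round(res(r.x),1))
E
```

```text
[5.23410105e+02 2.57271274e+02 2.38574341e-01 9.88067872e+01
 1.46824084e+02 3.33839436e+01]
[-0.6  0.9 -0.6  0.5 -1.1  0.6 -0.1  1.7  0.7 -0.2  1.   0.3 -0.6  1.1
  0.2  0.2 -0.6  0.1 -0.3  0.1  0.7  2.3 -0.2  1.5 -0.4  0.7 -0.9  1.1]
```

>>> move_arm --moves '[0,0,0,0,0,0,0,0,0,0,0,0]' --claw 0

```text
t: 4.28
eef_pos: [524.4, 257.7, 72.2]
tcp_rot: [3.141, 0.0, -2.894]
ft_force: [-0.4, 0.8, 0.2]
opening: 0.011
grip_force: 0.0
```

```bash
python3 - <<'E'
from h import *
st=monitor.state(); y=st["tcp_rot"][2];ey=np.array([np.sin(y),-np.cos(y),0]);ex=np.array([np.cos(y),np.sin(y),0])
cs=viewer.camera_info("side");ct=viewer.camera_info("top")
print("side tip z72/95/110 at y-16:",proj(cs,[st["eef_pos"]*[1,1,0]+k*ey+[0,0,z] for k in (-16,) for z in (72,95,110)]), "ey",ey)
print("blank top front/back edge mid, bottom",proj(cs,place([524,257.4,.24],[[0,-18,95],[0,18,95],[0,-18,0]])))
E
```

```text
side tip z72/95/110 at y-16: [[316.88242587 150.25475797]
 [316.81523915 144.99197759]
 [316.77067349 141.50091344]] ey [-0.24539501  0.96942317  0.        ]
blank top front/back edge mid, bottom [[316.81816921 145.28319099]
 [314.36756879 140.9080347 ]
 [317.08735019 166.36346043]]
```

Opening now reads 0 with no grip force. I'll check numerically whether the fingers moved in the picture.

```bash
python3 - <<'E'
from h import *
im=viewer.read_camera("wrist")[:,:,::-1].astype(int); old=cv2.imread("pics/d1.png")[400:600,:320].astype(int)
new=im[120:320,160:480]
for row in (95,105,112,118,125,140):
    print(row+120,"old",old[row,130:190:3].sum(1).tolist()); print("    new",new[row,130:190:3].sum(1).tolist())
print((abs(new-old).sum(2)>80).sum())
E
```

```text
215 old [625, 626, 226, 190, 187, 193, 196, 191, 195, 191, 180, 189, 198, 208, 198, 197, 194, 200, 193, 304]
    new [625, 628, 218, 188, 189, 198, 196, 202, 199, 193, 192, 175, 189, 196, 204, 194, 193, 189, 195, 305]
225 old [620, 619, 234, 187, 178, 194, 190, 199, 205, 188, 182, 191, 200, 202, 202, 194, 195, 188, 194, 326]
    new [622, 623, 250, 186, 184, 191, 193, 191, 187, 185, 192, 182, 196, 199, 195, 197, 195, 201, 198, 323]
232 old [610, 617, 228, 104, 122, 180, 193, 193, 200, 188, 190, 192, 196, 206, 202, 176, 109, 95, 188, 334]
    new [615, 616, 238, 191, 182, 185, 186, 190, 94, 123, 165, 106, 105, 190, 198, 202, 195, 194, 202, 333]
238 old [626, 145, 107, 120, 128, 172, 193, 197, 186, 194, 188, 184, 202, 202, 199, 163, 121, 106, 99, 97]
    new [637, 640, 262, 185, 189, 189, 117, 112, 118, 120, 171, 129, 101, 97, 113, 191, 187, 187, 198, 328]
245 old [102, 101, 107, 107, 134, 171, 200, 196, 197, 178, 185, 193, 194, 183, 188, 167, 138, 109, 78, 109]
    new [645, 642, 299, 186, 192, 137, 114, 100, 88, 120, 174, 133, 106, 96, 98, 138, 195, 197, 205, 346]
260 old [104, 116, 106, 127, 117, 174, 205, 196, 195, 199, 196, 185, 181, 201, 191, 161, 126, 144, 107, 98]
    new [136, 143, 138, 128, 150, 146, 144, 149, 127, 133, 171, 135, 129, 157, 148, 147, 146, 135, 144, 125]
7117
```

```bash
python3 - <<'E'
from h import *
im=viewer.read_camera("side").astype(int); st=monitor.state();cs=viewer.camera_info("side")
print(proj(cs,[st["eef_pos"]+[0,0,h] for h in (0,23,40,78)]))
old=cv2.imread("pics/side0.png").astype(int)
for v in range(126,166,2): print(v,"now",im[v,306:328:2].sum(1).tolist(),"before",old[v,306:328:4].sum(1).tolist())
E
```

```text
[[315.76593    148.2348739 ]
 [315.68796378 142.99595552]
 [315.62930149 139.05435546]
 [315.49487395 130.02261529]]
126 now [372, 312, 285, 132, 134, 134, 124, 120, 112, 105, 117] before [357, 365, 361, 363, 361, 359]
128 now [338, 348, 352, 198, 113, 93, 101, 98, 97, 95, 98] before [331, 353, 343, 338, 346, 341]
130 now [334, 344, 352, 195, 156, 128, 104, 111, 109, 116, 119] before [328, 356, 346, 337, 343, 348]
132 now [189, 258, 356, 202, 121, 111, 113, 169, 179, 231, 266] before [328, 359, 349, 334, 348, 340]
134 now [161, 176, 270, 252, 112, 99, 123, 296, 312, 315, 307] before [302, 325, 320, 305, 309, 304]
136 now [182, 183, 197, 227, 111, 102, 133, 333, 350, 353, 346] before [332, 345, 343, 338, 344, 339]
138 now [180, 188, 180, 161, 115, 102, 129, 332, 351, 353, 354] before [335, 347, 346, 337, 344, 344]
140 now [183, 180, 190, 158, 110, 106, 140, 290, 302, 291, 254] before [333, 354, 343, 314, 295, 250]
142 now [187, 178, 152, 134, 108, 117, 118, 127, 134, 152, 181] before [301, 262, 242, 202, 193, 189]
144 now [191, 135, 120, 121, 130, 116, 122, 131, 127, 138, 180] before 
[... 350 characters left out ...]
 158, 138, 139, 157, 159, 168, 168, 163, 170, 165] before [166, 160, 162, 162, 161, 169]
154 now [169, 165, 169, 160, 163, 164, 163, 159, 159, 166, 163] before [166, 167, 158, 172, 163, 158]
156 now [164, 160, 166, 170, 160, 175, 181, 170, 169, 172, 168] before [151, 168, 165, 170, 166, 168]
158 now [172, 173, 176, 172, 169, 170, 168, 174, 164, 158, 171] before [161, 164, 171, 169, 168, 174]
160 now [178, 167, 173, 166, 168, 170, 163, 170, 167, 172, 170] before [165, 169, 169, 168, 169, 165]
162 now [161, 161, 156, 158, 158, 158, 166, 161, 176, 168, 165] before [160, 152, 160, 156, 170, 153]
164 now [166, 160, 163, 162, 165, 162, 159, 162, 172, 179, 187] before [157, 162, 162, 157, 166, 180]
```

>>> move_arm --moves '[0,0,-0.1,0,0,0,-0.2,0,0,0,-0.2,0,0,0,0,0]'

```text
t: 4.88
eef_pos: [525.4, 258.1, 150.2]
tcp_rot: [3.141, 0.005, -2.894]
ft_force: [-0.6, -0.6, 0.6]
opening: 0.001
grip_force: 0.0
```

```bash
python3 - <<'E'
from h import *
im=viewer.read_camera("side").astype(int); old=cv2.imread("pics/side0.png")[:,:,::-1].astype(int)
w=viewer.read_camera("wrist"); ci=viewer.camera_info("wrist"); np.savez("w3.npz",**ci)
print(proj(ci,place([524,257.4,.242],[[-75,-18,95],[-75,18,95],[0,-18,95],[0,18,95]])), monitor.state()["eef_pos"])
d=(abs(im-old).sum(2)>60)[136:170,295:340]
for r in d[::2]: print("".join(".#"[int(x)] for x in r))
t=viewer.read_camera("top")
o=np.zeros((600,800,3),np.uint8); r=lambda a,f:cv2.resize(a[:,:,::-1],None,fx=f,fy=f,interpolation=cv2.INTER_CUBIC)
a=r(w[100:320,220:420],2);o[:a.shape[0],:400]=a;a=r(im[110:180,280:350].astype(np.uint8),5.7);o[:a.shape[0],400:400+a.shape[1]]=a[:,:400]
cv2.imwrite("pics/d3.png",o)
E
```

```text
[[300.59813261 124.38320507]
 [341.3478172  124.59834822]
 [301.74859913 205.03587552]
 [339.24326043 205.22080455]] [524.28389689 257.59838311 147.51752131]
##################...........................
#####################........................
#####################........................
####################.........................
##...........................................
.............................................
.............................................
.............................................
.............................................
.............................................
.............................................
.............................................
.............................................
.............................................
.............................................
.............................................
.............................................
```

View pics/d3.png

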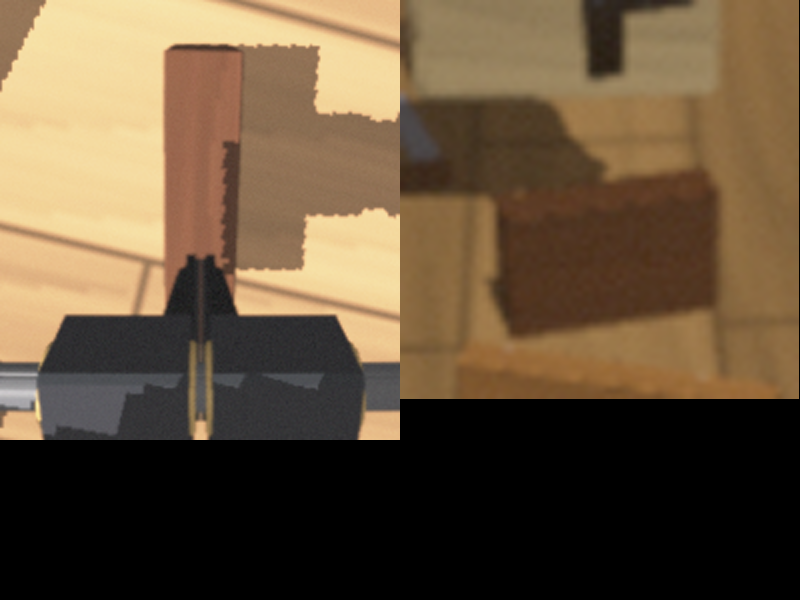

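The side view shows the shut fingertips at v≈123, but the reported TCP projects to v≈130. The wrist view agrees. So the real tips sit about 25–30 mm above the reported TCP. I'll check `env`, then confirm by gently touching the blank's top.

```bash
python3 - <<'E'
from h import *
from cell import env
print([a for a in dir(env) if a[0]!='_'], env.grip_depth)
st=monitor.state();p=st["eef_pos"];y=st["tcp_rot"][2];ex=np.array([np.cos(y),np.sin(y),0]);print(p,st["tcp_rot"],ex)
cs=viewer.camera_info("side");cw=viewer.camera_info("wrist")
for dz in (0,20,25,30,35): print(dz,proj(cs,[p+[0,0,dz]]),proj(cw,[p+[0,0,dz]+k*ex for k in(-10,0,10)])[:,1])
E
```

```text
['IKError', 'grip_depth'] 18.8
[524.0487499  257.52447595 146.90785624] [ 3.14158922e+00 -5.12884029e-04 -2.89371205e+00] [-0.96943459 -0.2453499   0.        ]
0 [[315.40858433 130.83351614]] [238.43297705 226.70613703 214.64399354]
20 [[315.33525154 125.96736429]] [250.29164412 237.61709632 224.53831477]
25 [[315.31670582 124.73677078]] [253.61697316 240.68298676 227.32429228]
30 [[315.29807384 123.50047316]] [257.10790067 243.90457507 230.25451177]
35 [[315.27935498 122.25842973]] [260.77695535 247.29390856 233.34038187]
```

>>> move_arm --moves '[0,0,0.2,0,0,0,0.2,0,0,0,0.1,0,0,0,0.02,0,0,0,0,0,0,0,0,0]'

```text
t: 5.78
eef_pos: [524.8, 257.8, 70.1]
tcp_rot: [3.141, 0.001, -2.894]
ft_force: [0.6, 0.4, -0.1]
opening: 0.006
grip_force: 0.0
```

>>> move_arm --moves '[0,0,0.013,0,0,0,0,0]'

```text
t: 6.02
eef_pos: [524.4, 257.7, 67.4]
tcp_rot: [3.141, 0.0, -2.894]
ft_force: [-0.8, -0.3, 0.5]
opening: 0.004
grip_force: 0.0
```

>>> move_arm --moves '[0,0,0.013,0,0,0,0,0]'

```text
t: 6.28
eef_pos: [524.3, 257.6, 65.1]
tcp_rot: [3.142, -0.0, -2.894]
ft_force: [0.0, -0.0, -0.5]
opening: 0.005
grip_force: 0.0
```

>>> move_arm --moves '[0,0,0.013,0,0,0,0,0]'

```text
t: 6.52
eef_pos: [524.6, 257.7, 64.3]
tcp_rot: [3.141, 0.001, -2.894]
ft_force: [-2.4, -1.2, 10.1]
opening: 0.004
grip_force: 5.5
```

Contact is at reported z≈65 with about 10 N, on a top at z=95. So the real tips are 30 mm above the reported TCP, and I'll use that offset from here on. I'll lift, open, and go down to reported 42.

>>> move_arm --moves '[0,0,-0.16,0,0,0,0,0,0,0,0,0,0,0,0,0,0,0,0,0,0,0,0,0,0,0,0,0,0,0,0,0]' --claw 72

```text
t: 7.52
eef_pos: [524.4, 257.7, 87.3]
tcp_rot: [3.142, 0.0, -2.894]
ft_force: [0.4, 0.4, 0.2]
opening: 0.745
grip_force: 0.0
```

>>> move_arm --moves '[0,0,0.1,0,0,0,0.1,0,0,0,0.07,0,0,0,0.03,0,0,0,0,0]'

```text
t: 8.15
eef_pos: [524.3, 257.6, 42.0]
tcp_rot: [3.142, -0.0, -2.894]
ft_force: [0.2, 0.5, 0.0]
opening: 0.755
grip_force: 0.0
```

>>> move_arm --moves '[0,0,0,0,0,0,0,0,0,0,0,0,0,0,0,0,0,0,0,0,0,0,0,0]' --claw 10

```text
t: 8.9
eef_pos: [524.4, 257.7, 42.4]
tcp_rot: [3.142, 0.0, -2.894]
ft_force: [-0.9, -0.7, 1.4]
opening: 0.375
grip_force: 29.9
```

Gripped at 35.7 mm and 30 N. I'll lift it and look at the jig from beside it, turned to the jig's yaw.

>>> move_arm --moves '[0,0,-0.2,0,0,0,-0.35,0,0,0,-0.35,0,0,0,-0.1,0.116,0,0,0,0.116,0,0,0,0.116,0,0,0,0]'

```text
t: 9.78
eef_pos: [524.1, 257.5, 192.0]
tcp_rot: [-3.141, -0.001, 2.844]
ft_force: [0.0, -0.6, -3.4]
opening: 0.371
grip_force: 29.9
```

```bash
python3 - <<'E'
from h import *
print(monitor.state()["grip_force"]); plan((540,125,200,2.842))
E
```

```text
29.88651752471924
t 9.78 norm [-0.3603 -0.8136 -0.0535] turn 0.0013 rows 2.1393641798733722 0.010862147259473518
```

>>> move_arm --moves '[-0.12,-0.27,-0.02,0,-0.12,-0.27,-0.02,0,-0.12,-0.27,-0.015,0,0,0,0,0,0,0,0,0]'

```text
t: 10.4
eef_pos: [540.1, 125.8, 200.4]
tcp_rot: [3.141, -0.0, 2.845]
ft_force: [-0.1, -0.2, -2.6]
opening: 0.375
grip_force: 29.9
```

```bash
python3 - <<'E'
from h import *
st=monitor.state();print(st["eef_pos"],st["tcp_rot"])
im=viewer.read_camera("wrist")[:,:,::-1]; ci=viewer.camera_info("wrist"); np.savez("w4.npz",**ci); cv2.imwrite("pics/w4.png",im)
P=proj(ci,place([513,21,-.3],[[100,-65,10],[-100,-65,10],[-100,38,10],[100,38,75],[-100,38,75],[0,-9,53]]));print(P)
u0=int(max(0,P[:,0].min()-15));v0=int(max(0,P[:,1].min()-15));print(u0,v0)
c=im[v0:v0+200,u0:u0+266];cv2.imwrite("pics/w4c.png",cv2.resize(c,None,fx=3,fy=3,interpolation=cv2.INTER_CUBIC))
E
```

```text
[540.14117442 125.83873298 200.38804339] [ 3.14141710e+00 -4.37010303e-04  2.84493676e+00]
[[209.1771719  241.08591184]
 [192.86983786 106.35255864]
 [268.45031669 105.84916099]
 [267.33861633 262.97284333]
 [258.04824497 104.08874869]
 [230.23652646 185.74315958]]
177 89
```

View pics/w4c.png

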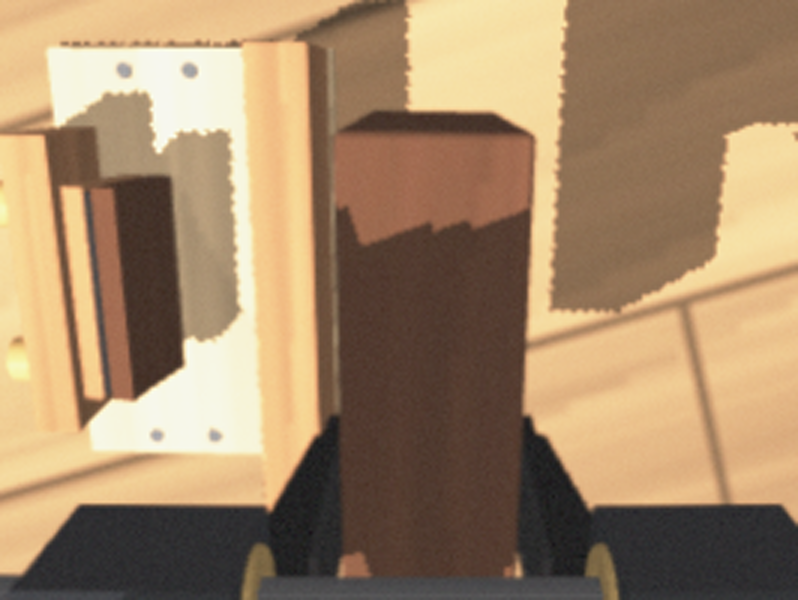

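The crop shows the bed corners at (48,47) and (90,452), and the fence's inner top edge from (245,42) to (262,500). The blank is held straight and parallel to the fence.

```bash
python3 - <<'E'
from h import *
ci=dict(np.load("w4.npz")); ct=viewer.camera_info("top")
o=lambda a:np.array(a)/3-.33+np.array((177,89))
uv=o([(48,47),(90,452),(246,42)]); edge=o([(254,300),(262,500)])
tuv=np.array([(737,158),(612,496),(435,430)])/5-.4+np.array((168,155))
def res(p,top):
    a=proj(ci,place(p,[[-100,-65,10],[100,-65,10],[-100,38,75]]))-uv
    e=[]
    for q,x in zip(edge,p[3:5]): e+=list(proj(ci,place(p,[[x,38,75]]))[0]-q)
    r=np.r_[a.ravel(),e]
    if top: r=np.r_[r,(proj(ct,place(p,[[100,-65,10],[-100,-65,10],[-100,38,10]]))-tuv).ravel()]
    return r
for top in (0,1):
    r=least_squares(res,[513,21,-.3,20,90],x_scale=[10,10,.1,10,10],args=(top,));print(r.x,np.round(r.fun,1))
p=r.x; c,s=np.cos(p[2]),np.sin(p[2])
print("blank place:",place(p,[[0,20,0],[0,17.5,0]]))
E
```

```text
[ 5.10733850e+02  1.99545417e+01 -3.19786534e-01 -9.05925369e-01
  8.97768717e+01] [ 0.2 -0.4 -0.  -0.1 -0.4  0.4  0.1 -0.   0.2 -0. ]
[ 5.11147560e+02  1.99718649e+01 -3.16886333e-01 -1.19281596e+00
  8.94669702e+01] [ 0.1  0.   0.3  0.2 -0.5  0.7  0.2 -0.   0.5 -0.   1.   1.  -0.4  0.9
 -0.4  0.5]
blank place: [[517.37974833  38.97607035   0.        ]
 [516.60072473  36.60054468   0.        ]]
```

```bash
python3 - <<'E'
from h import *
t=place([510.9,20,-.318],[[0,18.2,0]])[0];print(t)
plan((t[0],t[1],155,np.pi-.318))
E
```

```text
[516.59054781  37.28750027   0.        ]
t 10.45 norm [-0.0235 -0.6131  0.3026] turn 0.0138 rows 1.6417295177689548 0.11610768479431938
```

>>> move_arm --moves '[-0.008,-0.204,0.1,0,-0.008,-0.204,0.1,0,-0.0075,-0.205,0.1,0.0138,0,0,0,0,0,0,0,0,0,0,0,0]'

```text
t: 11.2
eef_pos: [517.0, 37.7, 155.9]
tcp_rot: [3.141, 0.001, 2.823]
ft_force: [0.6, 0.3, -3.5]
opening: 0.379
grip_force: 29.9
```

```bash
python3 - <<'E'
from h import *
plan((516.59,37.29,58,np.pi-.318))
E
```

```text
t 11.2 norm [ 0.0014 -0.0035  0.653 ] turn -0.0004 rows 1.5671562408304909 0.003050900812016812
```

>>> move_arm --moves '[0,-0.003,0.12,0,0,0,0.12,0,0,0,0.1,0,0,0,0,0]'

```text
t: 11.7
eef_pos: [516.1, 36.7, 103.9]
tcp_rot: [-3.141, -0.002, 2.822]
ft_force: [0.2, -0.8, -3.2]
opening: 0.379
grip_force: 29.9
```

>>> move_arm --moves '[0,0,0.1,0,0,0,0.08,0,0,0,0.06,0,0,0,0,0]'

```text
t: 12.2
eef_pos: [516.1, 36.3, 67.9]
tcp_rot: [-3.141, -0.001, 2.821]
ft_force: [0.2, -0.1, -3.6]
opening: 0.378
grip_force: 29.9
```

>>> move_arm --moves '[0,0,0.06,0,0,0,0.03,0,0,0,0,0]'

```text
t: 12.58
eef_pos: [516.3, 36.3, 54.8]
tcp_rot: [-3.142, -0.0, 2.821]
ft_force: [1.2, -0.5, -2.7]
opening: 0.375
grip_force: 29.9
```

>>> move_arm --moves '[0,0,0.01,0,0,0,0,0]'

```text
t: 12.82
eef_pos: [516.5, 36.3, 53.7]
tcp_rot: [3.141, 0.0, 2.821]
ft_force: [0.5, -0.1, -2.7]
opening: 0.378
grip_force: 29.9
```

>>> move_arm --moves '[0,0,0.007,0,0,0,0,0]'

```text
t: 13.08
eef_pos: [516.4, 36.3, 52.5]
tcp_rot: [3.142, -0.0, 2.821]
ft_force: [0.0, -0.0, -3.1]
opening: 0.376
grip_force: 29.9
```

>>> move_arm --moves '[0,0,0.007,0,0,0,0,0]'

```text
t: 13.32
eef_pos: [516.5, 36.4, 52.4]
tcp_rot: [3.141, 0.001, 2.821]
ft_force: [-3.1, 0.4, 10.0]
opening: 0.376
grip_force: 29.9
```

>>> move_arm --moves '[0,0.01,0.007,0,0,0,0,0]'

```text
t: 13.58
eef_pos: [516.8, 37.1, 52.3]
tcp_rot: [-3.141, 0.001, 2.822]
ft_force: [-9.6, -6.5, 24.4]
opening: 0.374
grip_force: 30.0
```

>>> move_arm --moves '[0,0,-0.01,0,0,0.007,0,0,0,0,0,0]'

```text
t: 13.95
eef_pos: [517.2, 37.8, 52.3]
tcp_rot: [-3.14, 0.0, 2.823]
ft_force: [-3.4, -9.1, 7.2]
opening: 0.382
grip_force: 29.9
```

>>> move_arm --moves '[0,0.007,0,0,0,0,0,0]'

```text
t: 14.2
eef_pos: [517.6, 38.3, 52.4]
tcp_rot: [-3.139, 0.001, 2.824]
ft_force: [-2.6, -13.6, 8.4]
opening: 0.376
grip_force: 30.0
```

>>> move_arm --moves '[0,0.007,0,0,0,0,0,0]'

```text
t: 14.45
eef_pos: [518.1, 38.8, 52.4]
tcp_rot: [-3.139, 0.001, 2.824]
ft_force: [-3.4, -17.6, 8.2]
opening: 0.378
grip_force: 30.2
```

Firm contact with the fence: 17 N sideways, jig y≈20. I'll relax the push and release.

>>> move_arm --moves '[0,-0.012,0,0,0,0,0,0]'

```text
t: 14.7
eef_pos: [517.9, 38.4, 52.4]
tcp_rot: [-3.141, 0.002, 2.822]
ft_force: [-0.7, -7.3, 6.0]
opening: 0.375
grip_force: 30.0
```

>>> move_arm --moves '[0,0,0,0,0,0,0,0,0,0,0,0,0,0,-0.03,0,0,0,-0.2,0,0,0,-0.3,0,0,0,-0.3,0,0,0,0,0]' --claw 62

```text
t: 15.7
eef_pos: [518.6, 39.0, 179.7]
tcp_rot: [3.14, 0.006, 2.821]
ft_force: [-0.3, -0.8, -1.3]
opening: 0.654
grip_force: 0.0
```

```bash
python3 - <<'E'
from h import *
plan((507,-254,185,.18+np.pi/2))
plan((507,-254,185,.18-np.pi/2)); print(monitor.state()["joints"])
E
```

```text
t 15.7 norm [-0.5415 -1.8786 -0.0356] turn 0.6815 rows 4.693098184586754 5.731967452060736
t 15.7 norm [-0.5415 -1.8786 -0.0356] turn 0.6815 rows 4.693098184586754 5.731967452060736
[-5.20119060e-02  3.44594059e-01  1.82254051e+00  1.97963201e-04
  9.68431582e-01 -1.30257488e+00]
```

>>> move_arm --moves '[-0.11,-0.38,0,0,-0.11,-0.38,0,0,-0.11,-0.38,0,0,-0.11,-0.38,0,0,-0.11,-0.38,0,0,0,0,0,0.114,0,0,0,0.114,0,0,0,0.114,0,0,0,0.114,0,0,0,0.114]'

```text
t: 16.95
eef_pos: [505.5, -257.2, 175.4]
tcp_rot: [-3.141, -0.001, 1.92]
ft_force: [0.1, 0.5, 0.3]
opening: 0.646
grip_force: 0.0
```

>>> move_arm --moves '[0,0,0,0.112,0,0,0,0,0,0,0,0]'

```text
t: 17.32
eef_pos: [505.7, -257.4, 176.0]
tcp_rot: [-3.141, -0.001, 1.754]
ft_force: [0.7, 0.2, 0.3]
opening: 0.652
grip_force: 0.0
```

```bash
python3 - <<'E'
from h import *
plan((507.3,-257.4,78,.185+np.pi/2))
im=viewer.read_camera("wrist")[:,:,::-1]; ci=viewer.camera_info("wrist"); np.savez("w5.npz",**ci); cv2.imwrite("pics/w5.png",im)
P=proj(ci,place([506.4,-252.5,.185],[[15,9.5,133],[15,-22.5,133],[-15,-22.5,133],[-15,9.5,133]]));print(P)
u,v=P.mean(0).astype(int)
cv2.imwrite("pics/w5c.png",cv2.resize(im[v-60:v+60,u-80:u+80],None,fx=5,fy=5,interpolation=cv2.INTER_CUBIC));print(u-80,v-60)
g=cv2.cvtColor(im,cv2.COLOR_BGR2GRAY)
for r in range(v-30,v+31,6): print(r,g[r,u-42:u+43:4].tolist())
E
```

```text
t 17.32 norm [-0.0021  0.0103  0.6532] turn -0.0013 rows 1.567882056726642 0.010883342695482443
[[338.78520673 192.51081123]
 [338.22201004 225.08308604]
 [306.51127693 225.17586227]
 [305.88234978 192.61262748]]
242 148
178 [205, 205, 243, 242, 238, 204, 187, 123, 120, 120, 118, 108, 106, 149, 190, 233, 237, 235, 214, 197, 192, 190]
184 [207, 206, 243, 242, 238, 210, 178, 121, 118, 117, 111, 108, 104, 119, 198, 231, 237, 236, 215, 196, 190, 189]
190 [206, 208, 235, 242, 239, 236, 207, 119, 110, 115, 114, 106, 101, 115, 237, 237, 237, 235, 216, 192, 190, 191]
196 [206, 207, 234, 243, 239, 238, 229, 230, 226, 230, 228, 227, 227, 239, 240, 237, 237, 236, 215, 193, 186, 193]
202 [205, 209, 221, 243, 239, 237, 242, 242, 237, 235, 230, 222, 216, 226, 237, 237, 236, 237, 215, 189, 188, 191]
208 [205, 207, 206, 242, 239, 237, 244, 243, 242, 242, 241, 238, 235, 242, 241, 238, 237, 238, 213, 188, 192, 189]
214 [206, 208, 214, 243, 240, 237, 243, 243, 242, 242, 240, 239, 234, 243, 241, 238, 237, 236, 221, 187, 192, 190]
220 [204, 207, 206, 243, 240, 237, 233, 219, 214, 226, 221, 221, 213, 231, 239, 239, 236, 237, 218, 190, 193, 193]
226 [205, 207, 208, 243, 240, 238, 243, 235, 233, 217, 215, 189, 180, 216, 238, 239, 237, 237, 216, 192, 190, 195]
232 [205, 207, 207, 242, 241, 237, 243, 176, 179, 240, 241, 237, 214, 182, 234, 238, 236, 237, 214, 191, 191, 196]
238 [207, 210, 208, 207, 206, 208, 207, 203, 199, 242, 241, 238, 224, 202, 198, 197, 193, 189, 190, 193, 192, 196]
```

The wedge's top in the wrist image spans columns ~306–335 and rows ~194–227. It's centred between the fingers and within 2 mm of prediction, so I'll descend and grip.

>>> move_arm --moves '[0,0,0.2,0,0,0,0.2,0,0,0,0.15,0,0,0,0.1,0,0,0,0,0]'

```text
t: 18.0
eef_pos: [505.6, -257.3, 78.2]
tcp_rot: [-3.14, -0.001, 1.751]
ft_force: [-0.4, -0.6, 0.5]
opening: 0.654
grip_force: 0.0
```

>>> move_arm --moves '[0,0,0,0,0,0,0,0,0,0,0,0,0,0,0,0,0,0,0,0]' --claw 10

```text
t: 18.62
eef_pos: [506.0, -257.6, 79.2]
tcp_rot: [3.141, 0.0, 1.75]
ft_force: [0.9, -0.8, 2.4]
opening: 0.32
grip_force: 30.0
```

>>> move_arm --moves '[0,0,-0.1,0,0,0,-0.3,0,0,0,-0.3,0,0,0,-0.25,0,0,0,0,0]'

```text
t: 19.25
eef_pos: [506.7, -258.0, 224.9]
tcp_rot: [3.138, 0.004, 1.75]
ft_force: [-0.1, -0.6, -1.5]
opening: 0.316
grip_force: 30.0
```

```bash
python3 - <<'E'
from h import *
t=place([510.9,20,-.318],[[0,-13.7,0]])[0];print(t)
plan((t[0],t[1],210,np.pi/2-.318)); print(monitor.state()["joints"])
E
```

```text
[506.61645577   6.98688166   0.        ]
t 19.25 norm [1.7383 0.3144 0.0995] turn 0.3165 rows 4.2463925647513125 2.662062664487939
[-5.87185898e-01  3.67834843e-01  1.64976958e+00  9.19689060e-05
  1.11838994e+00 -7.66374502e-01]
```

>>> move_arm --moves '[0.348,0.063,0.01,0,0.348,0.063,0.01,0,0.348,0.063,0.01,0,0.348,0.063,0.01,0,0.348,0.063,0.01,0,0,0,0.0,0.105,0,0,0,0.105,0,0,0,0.106,0,0,0,0,0,0,0,0]'

```text
t: 20.5
eef_pos: [505.6, 7.7, 213.6]
tcp_rot: [-3.141, 0.0, 1.257]
ft_force: [0.8, -1.3, -0.4]
opening: 0.315
grip_force: 30.0
```

```bash
python3 - <<'E'
from h import *
st=monitor.state();p=st["eef_pos"];print(p,st["tcp_rot"],st["grip_force"],st["t"])
w=viewer.read_camera("wrist"); cw=viewer.camera_info("wrist");s=viewer.read_camera("side");cs=viewer.camera_info("side");t=viewer.read_camera("top");ct=viewer.camera_info("top")
np.savez("w6.npz",**cw)
y=st["tcp_rot"][2]-np.pi/2
q=place([p[0],p[1],y],[[0,3.2,0]])[0]   # wedge centre xy
zt=p[2]+30+25; W=place([q[0],q[1],y],[[a,b,z] for a in(15,-15) for b,z in((9.5,zt),(-22.5,zt),(9.5,zt-125),(2.5,zt-125))])
for n,c in(("w",cw),("s",cs),("t",ct)): print(n,np.round(proj(c,W),1).tolist())
cv2.imwrite("pics/w6.png",w[:,:,::-1]);cv2.imwrite("pics/s6.png",s[:,:,::-1]);cv2.imwrite("pics/t6.png",t[:,:,::-1])
r=lambda a,f:cv2.resize(a[:,:,::-1],None,fx=f,fy=f,interpolation=cv2.INTER_CUBIC)
o=np.zeros((600,800,3),np.uint8);a=r(w[100:300,240:400],2.5);o[:500,:400]=a;a=r(s[125:225,270:350],5);o[:500,400:]=a
cv2.imwrite("pics/d6.png",o)
E
```

```text
[505.59160195   7.74440911 213.60545804] [-3.14087920e+00  4.37236160e-05  1.25706764e+00] 29.999306872487068 20.5
w [[346.2, 241.0], [344.8, 288.5], [335.1, 186.4], [335.0, 193.1], [294.1, 241.0], [295.7, 288.6], [305.3, 186.5], [305.4, 193.2]]
s [[316.8, 131.3], [313.8, 136.1], [317.2, 166.2], [316.6, 167.3], [307.4, 130.1], [304.2, 134.9], [308.5, 164.9], [307.8, 166.0]]
t [[273.0, 181.8], [286.9, 186.9], [278.5, 195.9], [281.1, 196.9], [267.8, 194.5], [281.7, 199.6], [273.9, 207.2], [276.6, 208.2]]
```

View pics/d6.png

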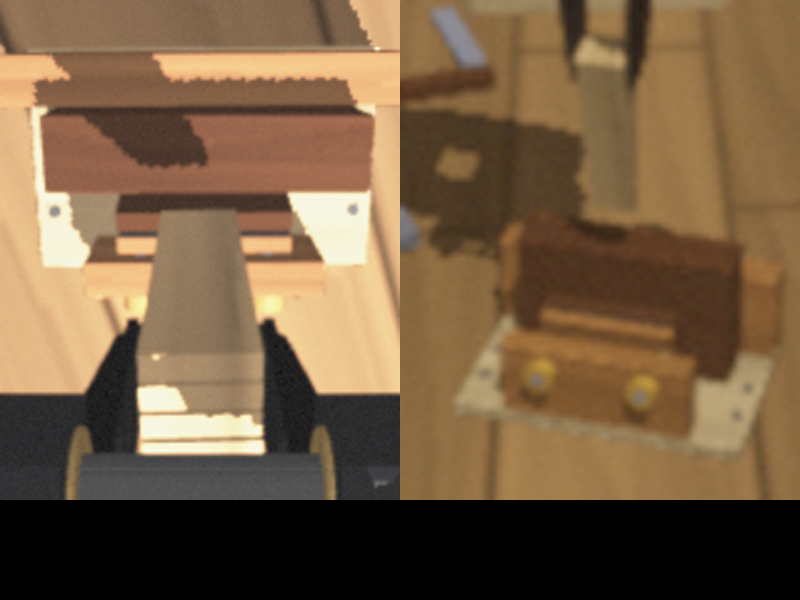

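The last view shows the blank lying flush along the fence. The wedge is held squarely, straight face (top edge at crop row 353) towards the blank and slope towards the stop. Its thin end is at row 210, so it leans a little to the blank's side. The stop's inner top edge is at row 212. I'll compute the clearances.

```bash
python3 - <<'E'
from h import *
cw=dict(np.load("w6.npz")); J=[510.9,20,-.318]
for y,z in((2,105),(38,105),(-13.6,76),(-10.6,76),(-16.6,76),(38,75)): print(y,z,proj(cw,place(J,[[x,y,z] for x in(-40,0,40)])).round(1).tolist())
E
```

```text
2 105 [[286.1, 175.6], [321.3, 175.7], [356.4, 175.9]]
38 105 [[285.1, 143.6], [321.4, 143.7], [357.7, 143.8]]
-13.6 76 [[289.3, 182.9], [321.1, 183.0], [353.0, 183.1]]
-10.6 76 [[289.2, 180.6], [321.2, 180.7], [353.1, 180.8]]
-16.6 76 [[289.3, 185.2], [321.1, 185.3], [352.9, 185.4]]
38 75 [[288.1, 141.1], [321.3, 141.1], [354.5, 141.3]]
```

Stop edge is at y≈-16, so the stop is set about 2.4 mm further out and first jam should come near z≈21. I'll shift 3 mm away from the blank and go down.

>>> move_arm --moves '[-0.02,0,0.1,0,0,0,0.15,0,0,0,0.13,0,0,0,0,0]'

```text
t: 21.15
eef_pos: [504.3, 4.9, 156.0]
tcp_rot: [-3.139, 0.0, 1.254]
ft_force: [0.0, 0.7, -0.2]
opening: 0.316
grip_force: 30.0
```

>>> move_arm --moves '[0,0,0.1,0,0,0,0.1,0,0,0,0,0]'

```text
t: 21.52
eef_pos: [504.3, 5.0, 125.8]
tcp_rot: [-3.14, 0.0, 1.254]
ft_force: [0.2, 0.4, -0.8]
opening: 0.318
grip_force: 30.0
```

>>> move_arm --moves '[0,0,0.06,0,0,0,0.04,0,0,0,0,0]'

```text
t: 21.9
eef_pos: [504.9, 5.1, 111.6]
tcp_rot: [-3.141, -0.0, 1.253]
ft_force: [-0.2, 1.9, -0.8]
opening: 0.315
grip_force: 30.0
```

>>> move_arm --moves '[0,0,0.02,0,0,0,0.02,0,0,0,0,0]'

```text
t: 22.28
eef_pos: [505.6, 5.3, 106.3]
tcp_rot: [3.14, -0.001, 1.253]
ft_force: [2.5, 4.7, 1.4]
opening: 0.315
grip_force: 30.0
```

>>> move_arm --moves '[0,0,0.02,0,0,0,0,0]'

```text
t: 22.52
eef_pos: [506.1, 5.5, 103.8]
tcp_rot: [3.139, -0.002, 1.254]
ft_force: [2.1, 7.4, 7.8]
opening: 0.311
grip_force: 30.0
```

Sideways force shows the slope touching the stop, so I'll shift towards the blank.

>>> move_arm --moves '[0.013,0,0,0,0.01,0,0,0,0,0,0,0]'

```text
t: 22.9
eef_pos: [506.3, 7.8, 103.2]
tcp_rot: [3.141, 0.0, 1.254]
ft_force: [0.4, -3.8, 2.9]
opening: 0.316
grip_force: 30.0
```

>>> move_arm --moves '[0.006,0,0.01,0,0,0,0.01,0,0,0,0,0]'

```text
t: 23.28
eef_pos: [506.5, 9.1, 100.0]
tcp_rot: [3.141, -0.0, 1.254]
ft_force: [-0.4, -0.3, 5.3]
opening: 0.315
grip_force: 30.0
```

>>> move_arm --moves '[0.003,0,0.012,0,0,0,0,0]'

```text
t: 23.52
eef_pos: [506.8, 9.7, 98.5]
tcp_rot: [3.141, -0.001, 1.254]
ft_force: [0.7, 1.1, 8.0]
opening: 0.318
grip_force: 30.0
```

>>> move_arm --moves '[0,0,0.012,0,0,0,0,0]'

```text
t: 23.78
eef_pos: [507.2, 9.8, 97.0]
tcp_rot: [3.14, -0.001, 1.254]
ft_force: [0.5, 2.3, 12.2]
opening: 0.311
grip_force: 30.0
```

>>> move_arm --moves '[0,0,0.012,0,0,0,0,0]'

```text
t: 24.02
eef_pos: [507.5, 10.0, 95.6]
tcp_rot: [3.139, -0.002, 1.254]
ft_force: [0.6, 3.8, 17.1]
opening: 0.314
grip_force: 30.0
```

Holding 17 N axial. I'll release, then press on the top with shut fingers.

>>> move_arm --moves '[0,0,-0.008,0,0,0,0,0,0,0,0,0,0,0,0,0,0,0,-0.1,0,0,0,-0.2,0,0,0,0,0]' --claw 48

```text
t: 24.9
eef_pos: [507.5, 9.4, 143.2]
tcp_rot: [3.137, -0.001, 1.254]
ft_force: [-0.5, -1.0, -0.5]
opening: 0.509
grip_force: 0.0
```

>>> move_arm --moves '[0,0,0,0,0,0,0,0,0,0,0,0,0,0,0,0,0,0,0,0]' --claw 0

```text
t: 25.52
eef_pos: [506.4, 9.5, 140.6]
tcp_rot: [-3.141, -0.0, 1.253]
ft_force: [0.4, 0.3, 0.4]
opening: 0.041
grip_force: 0.0
```

```bash
python3 - <<'E'
from h import *
s=viewer.read_camera("side");cs=viewer.camera_info("side");t=viewer.read_camera("top")
cv2.imwrite("pics/s7.png",s[:,:,::-1]);print(monitor.state()["eef_pos"],monitor.state()["ft_force"])
J=[510.9,20,-.318]
for zb in (20,25,30): print(zb,proj(cs,place(J,[[x,yy,zb+125] for x in(-15,15) for yy in(-30,2)])).round(1).tolist())
g=cv2.cvtColor(s,cv2.COLOR_RGB2GRAY)
for v in range(136,196,2): print(v,g[v,298:330:2].tolist())
E
```

```text
[506.3883373    9.45564053 140.65365037] [-0.19134627 -1.04416372  0.21622164]
20 [[306.1, 169.3], [309.1, 164.1], [315.0, 170.6], [317.8, 165.5]]
25 [[306.0, 167.9], [309.0, 162.8], [315.0, 169.3], [317.8, 164.1]]
30 [[306.0, 166.6], [309.0, 161.5], [314.9, 168.0], [317.8, 162.8]]
136 [96, 66, 55, 54, 58, 82, 57, 56, 53, 60, 46, 73, 117, 109, 113, 109]
138 [93, 74, 45, 49, 77, 86, 53, 51, 54, 82, 86, 85, 122, 122, 127, 123]
140 [122, 78, 49, 49, 56, 53, 49, 49, 51, 79, 81, 85, 95, 102, 102, 96]
142 [123, 111, 98, 94, 58, 39, 42, 45, 51, 67, 89, 118, 116, 108, 106, 100]
144 [124, 122, 120, 120, 81, 34, 36, 37, 41, 72, 123, 124, 127, 128, 130, 128]
146 [123, 122, 120, 122, 97, 35, 37, 36, 37, 81, 123, 123, 126, 128, 130, 130]
148 [125, 121, 119, 122, 99, 42, 40, 38, 37, 92, 126, 124, 127, 130, 129, 128]
150 [126, 123, 123, 121, 107, 39, 38, 35, 36, 98, 125, 124, 123, 127, 127, 129]
152 [125, 123, 122, 121, 120, 48, 38, 38, 36, 101, 127, 126, 123, 126, 129, 130]
154 [74, 102, 104, 119, 120, 63, 39, 41, 42, 112, 126, 124, 124, 127, 127, 131]
156 [67, 62, 64, 70, 71, 59, 40, 44, 52, 120,
[... 767 characters left out ...]
06, 104, 104, 81, 63, 69, 68, 71, 68]
178 [56, 58, 56, 49, 55, 112, 110, 107, 103, 100, 76, 58, 59, 62, 58, 63]
180 [58, 58, 57, 53, 50, 107, 110, 107, 103, 102, 78, 60, 59, 60, 57, 60]
182 [56, 58, 58, 50, 48, 99, 113, 109, 102, 104, 77, 59, 58, 60, 58, 59]
184 [60, 70, 67, 66, 55, 89, 111, 108, 102, 102, 78, 60, 54, 60, 60, 57]
186 [71, 84, 72, 67, 68, 71, 73, 77, 81, 88, 73, 63, 60, 59, 59, 58]
188 [94, 113, 117, 121, 112, 102, 97, 86, 77, 70, 68, 71, 72, 71, 58, 56]
190 [75, 79, 84, 81, 89, 104, 108, 114, 115, 116, 112, 103, 94, 78, 57, 60]
192 [113, 106, 97, 94, 90, 84, 83, 81, 82, 85, 88, 97, 103, 85, 57, 61]
194 [126, 120, 121, 120, 117, 115, 112, 107, 102, 94, 94, 84, 80, 71, 57, 60]
```

The wedge stands by itself in the gap, thin end at z≈20. Now I'll press on its top with the shut fingers.

>>> move_arm --moves '[0.01,0,0.06,0,0,0,0.05,0,0,0,0,0]'

```text
t: 26.0
eef_pos: [506.5, 11.0, 123.4]
tcp_rot: [-3.14, 0.0, 1.254]
ft_force: [-1.3, 0.8, 0.5]
opening: 0.007
grip_force: 0.0
```

>>> move_arm --moves '[0,0,0.014,0,0,0,0.014,0,0,0,0,0]'

```text
t: 26.38
eef_pos: [506.9, 10.9, 120.0]
tcp_rot: [-3.142, -0.0, 1.253]
ft_force: [-0.6, 0.4, -0.9]
opening: 0.005
grip_force: 0.0
```

>>> move_arm --moves '[0,0,0.012,0,0,0,0,0]'

```text
t: 26.62
eef_pos: [506.8, 10.9, 118.2]
tcp_rot: [-3.141, -0.0, 1.254]
ft_force: [0.0, 0.3, -1.1]
opening: 0.001
grip_force: 0.0
```

>>> move_arm --moves '[0,0,0.01,0,0,0,0,0]'

```text
t: 26.88
eef_pos: [507.4, 10.8, 117.5]
tcp_rot: [3.14, -0.0, 1.254]
ft_force: [-1.8, -0.5, 9.0]
opening: 0.002
grip_force: 4.4
```

>>> move_arm --moves '[0,0,0.008,0,0,0,0,0]'

```text
t: 27.12
eef_pos: [507.9, 10.6, 117.1]
tcp_rot: [3.138, -0.001, 1.254]
ft_force: [-2.7, -2.6, 16.1]
opening: 0.002
grip_force: 8.6
```

>>> move_arm --moves '[0,0,0,0,0,0,0,0,0,0,0,0]'

```text
t: 27.5
eef_pos: [507.9, 10.6, 117.1]
tcp_rot: [3.138, -0.001, 1.254]
ft_force: [-3.0, -0.9, 17.0]
opening: 0.004
grip_force: 8.6
```

Holds steady at ~16 N without sinking, so the wedge is tight. I'll retract and check.

>>> move_arm --moves '[0,0,-0.03,0,0,0,-0.1,0,0,0,-0.3,0,0,0,-0.3,0,-0.3,0,0,0,-0.4,0,0,0,0,0,0,0]'

```text
t: 28.38
eef_pos: [473.2, -91.6, 225.9]
tcp_rot: [3.141, 0.0, 1.249]
ft_force: [0.4, 0.3, 0.9]
opening: 0.002
grip_force: 0.0
```

```bash
python3 - <<'E'
from h import *
st=monitor.state();print(st["eef_pos"],st["ft_force"],st["t"])
J=[510.9,20,-.318]
a=viewer.read_camera("wrist");cw=viewer.camera_info("wrist"); s=viewer.read_camera("side"); cs=viewer.camera_info("side")
cv2.imwrite("pics/w9.png",a[:,:,::-1])
def sample(im,c,pts):
    for n,P in pts.items():
        u,v=proj(c,place(J,[P]))[0]; print(n,round(u),round(v), im[int(round(v)),int(round(u))] if 0<=v<400 and 0<=u<640 else None)
pts={"wedge top":(0,-14,147),"wedge top+y":(0,-1,147),"blank +end":(60,20,105),"blank -end":(-60,20,105),"gap fence/blank+":(60,38.5,76),"wedge slope face":(0,-22,115),"bed":(90,-40,10)}
for n,im,c in(("wrist",a,cw),("side",s,cs)): print(n);sample(im,c,pts)
gw=cv2.cvtColor(a,cv2.COLOR_RGB2GRAY)
for x in (-50,50):
    l=[(y,105 if y<=38 else 75) for y in range(-4,66,3)]
    uv=proj(cw,place(J,[[x,y,z] for y,z in l])).round().astype(int)
    print(x,[(l[i][0],int(gw[v,u])) for i,(u,v) in enumerate(uv) if 0<=v<400 and 0<=u<640])
E
```

```text
[473.21460573 -91.56665842 225.8576675 ] [0.39258836 0.33585756 0.88027693] 28.375
wrist
wedge top 321 93 [151 124  96]
wedge top+y 321 78 [156 130  98]
blank +end 377 62 [138  93  69]
blank -end 264 62 [68 43 33]
gap fence/blank+ 373 49 [139  92  70]
wedge slope face 321 103 [149 124  95]
bed 383 119 [246 237 200]
side
wedge top 312 167 [103  83  56]
wedge top+y 313 165 [108  85  55]
blank +end 332 175 [98 64 41]
blank -end 298 170 [61 44 32]
gap fence/blank+ 334 179 [86 55 33]
wedge slope face 311 176 [101  80  55]
bed 336 209 [176 154 114]
-50 [(-4, 53), (-1, 41), (2, 51), (5, 56), (8, 58), (11, 55), (14, 56), (17, 59), (20, 54), (23, 52), (26, 58), (29, 59), (32, 59), (35, 60), (38, 88), (41, 59), (44, 82), (47, 90), (50, 87), (53, 93), (56, 184), (59, 186), (62, 140), (65, 104)]
50 [(-4, 93), (-1, 65), (2, 73), (5, 106), (8, 106), (11, 105), (14, 109), (17, 104), (20, 102), (23, 100), (26, 103), (29, 94), (32, 101), (35, 109), (38, 84), (41, 103), (44, 97), (47, 92), (50, 88), (53, 179), (56, 191), (59, 192), (62, 184), (65, 84)]
```

The blank lies against the fence, the wedge stands jammed, and the arm is clear. Handing in.

```bash
python3 -c "
from cell import order
print(order.job_done())"
```

```text
the job is handed in; nothing more can be done
None
```

The job is handed in: the blank lies along the fence, and the large wedge was pressed down with about 16–17 N and stands jammed by itself, with the arm clear; nothing else was handled, and I was not told the verdict.

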